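# Hold the sprung slide gate of the bench extraction inlet at half travel

### The job

We are taking airflow readings at the bench extraction inlet. Pull its spring-return slide gate open by the upright pull on its front crossbar until you feel it come up against the limit stop and keep it lightly against the stop for a good second; then, without letting it snap back, ease it back to half of that travel and finish still holding it there, steady - the program ends while you hold. Leave everything else on the bench where it is.

Things in the scene. Friction and masses are not known exactly. Their poses are not given: they have to be found in the camera images.
- gate: The extraction inlet, screwed to the bench: grey plinth 130 x 150 mm, 48 mm high, two flat aluminium plates on it (top at 68 mm), a round 78 mm port with a low collar (top at 80 mm), a spring tube along each side (out to 89 mm). Origin: on the bench under the middle of the port, z up. The gate opens along the inlet's own -x axis (robot side). Place and yaw (up to 0.4 rad) differ per run.
- blade (a joint): How far the sliding steel blade is pulled out along the inlet's -x, in m. 0 = shut, where the spring keeps it at the start; it closes by itself when let go. Spring pull: 3 N when shut, 1 N more for each 10 mm, plus about 0.6 N friction (6 to 8 N at half travel, 9 to 13 N at the stop). The limit stop ends the travel somewhere between 60 and 96 mm, different each run.
- pull (a point): Middle of the pull: an upright aluminium block on the blade's front crossbar, 14 mm thick along the sliding direction, 50 mm wide across it, from 65 to 111 mm above the bench. The point is 88 mm above the bench and, when shut, 115 mm out from the inlet's origin along its -x; it moves with the blade. When shut, 43 mm are free between pull and inlet (the flat blade, top at 60 mm, runs below).
- bar_face (a point): The spot on the crossbar that meets the limit stop: front face near its -y end, 58 mm above the bench, 88 mm to the inlet's -y side, 121 mm out from the origin when shut; moves with the blade. The steel crossbar is 12 mm thick, top at 66 mm, 186 mm long across the inlet, with a guide rod on either side running back into the spring tubes.
- stop_face (a point): The spot on the limit stop that the crossbar meets, 58 mm above the bench. The stop is a steel block with a thumbscrew (16 x 34 x 34 mm, top at 77 mm) clamped on the slotted steel rail that runs out along the inlet's -y side (top at 70 mm, end 265 mm out from the origin). Its distance from bar_face along -x, blade shut, is the travel. It does not move during a run.
- limit_stop: The same limit stop block; origin on the bench, under its contact face.
- screwdriver: Screwdriver lying flat, about 0.2 m long, left of the pull's path. Leave alone.
- wrench: Spanner lying flat, 170 mm long, between the inlet and the robot, on the left. Leave alone.
- jar: Jar of 60 mm diameter, 75 mm tall, standing left of the inlet. Leave alone.
- wheel: Rubber-tyred crawler wheel lying flat, 108 mm diameter, 44 mm high, on the right. Leave alone.
- camera_head: Round aluminium camera head standing lens up, 72 mm diameter, 90 mm tall, towards the robot on the right. Leave alone.
- gauge: Round pressure gauge (90 mm dial) on a foot of 70 x 90 mm, 130 mm tall, standing right of the rail. Leave alone.
- grease_bottle: Bottle of 68 mm diameter, 170 mm tall, on the far left. Leave alone.

How it is judged:
On the way:
1. the gate is drawn open up to its limit stop and kept there (crossbar within 3 mm of the stop for 0.7 s) (x of bar_face in the frame of limit_stop below 0.003 m), for 0.7 s.
At the end, for the whole second after the job is handed in: The blade stands still at half of the travel that the limit stop allows, within 4 mm either way, clear of the stop, and the fingers are holding it there (more than 2 N on the blade) against its spring (((x of stop_face in the frame of gate between -0.18401 and -0.18099 m and value of joint blade between 0.026 and 0.0355 m) or (x of stop_face in the frame of gate between -0.18701 and -0.18399 m and value of joint blade between 0.0275 and 0.037 m) or (x of stop_face in the frame of gate between -0.19001 and -0.18699 m and value of joint blade between 0.029 and 0.0385 m) or (x of stop_face in the frame of gate between -0.19301 and -0.18999 m and value of joint blade between 0.0305 and 0.04 m) or (x of stop_face in the frame of gate between -0.19601 and -0.19299 m and value of joint blade between 0.032 and 0.0415 m) or (x of stop_face in the frame of gate between -0.19901 and -0.19599 m and value of joint blade between 0.0335 and 0.043 m) or (x of stop_face in the frame of gate between -0.20201 and -0.19899 m and value of joint blade between 0.035 and 0.0445 m) or (x of stop_face in the frame of gate between -0.20501 and -0.20199 m and value of joint blade between 0.0365 and 0.046 m) or (x of stop_face in the frame of gate between -0.20801 and -0.20499 m and value of joint blade between 0.038 and 0.0475 m) or (x of stop_face in the frame of gate between -0.21101 and -0.20799 m and value of joint blade between 0.0395 and 0.049 m) or (x of stop_face in the frame of gate between -0.21401 and -0.21099 m and value of joint blade between 0.041 and 0.0505 m) or (x of stop_face in the frame of gate between -0.21701 and -0.21399 m and value of joint blade between 0.0425 and 0.052 m)) and velocity of joint blade between -0.01 and 0.01 m/s and contact force between the fingers and blade above 2 N and contact force between blade and limit_stop below 0.1 N); the arm keeps its last pose, push and grip.
It fails at once if the blade snaps back (closes faster than 0.4 m/s) (velocity of joint blade below -0.4 m/s).
It fails at once if the stop is forced (more than 40 N on it) (contact force between blade and limit_stop above 40 N).
It fails at once if another thing on the bench is disturbed (moved more than 30 mm) (distance of any of screwdriver, wrench, jar, wheel, camera_head, gauge, grease_bottle from where it was at the start of the episode above 0.03 m).
It also fails if it takes over 46 s, if anything falls off the work surface, if the arm or the gripper's body presses on something with over 40 N, if the wrist force passes 120 N, or if a joint passes its speed limit or range.

### The arm

A 7-joint arm with a two-finger parallel gripper is mounted at the origin on the work surface. World frame = base frame: x ahead of the robot, y to its left, z up, the work surface at z = 0. Lengths are in m, angles in rad, forces in N, time in s.
With the tool pointing down it reaches from about 0.35 to 0.9 m from the base axis. Payload 7.2 kg.
Tool frame: the origin (TCP) lies on the mounting face of the last link; the fingertips stand 173 mm ahead of it and the grasp point (between the pads) lies 155 mm ahead of it (arm.tips_ahead is the distance from the TCP to the fingertips, in m); z points along the fingers, y is the line along which they close (so a half turn about z gives the same grasp; the last joint's range is limited). The gripper opens to 85 mm and grips with 20 to 120 N. Pads are 22 mm wide; open, the fingers measure 114 mm over their backs; the gripper's body (76 mm by 85 mm) begins 54 mm behind the grasp point. The pads swing forward as they close: fully open they stand 13 mm farther back than shut.
Start: joints at [-1.229, 0.411, -0.013, 1.596, 0.006, 1.134, -0.082], TCP at [0.249, 0.573, 0.405] pointing down, gripper open.
Joint ranges: [-2.95, 2.95], [-0.29, 1.99], [-1.47, 1.44], [0.14, 2.54], [-1.03, 4.17], [0.13, 1.85], [-2.86, 2.86]. Speed limits (rad/s): [2.39, 2.39, 3.01, 3.01, 3.14, 3.14, 3.14].

### API

Orientations are given as a unit quaternion [x, y, z, w].
In Python, from bench import status, imaging, workorder, arm gives the robot as it stands.
- The arm moves only by the tool play_rows, never from a script. Its argument "increments" is a list that holds one entry, the list of rows, each a list of 5 numbers: the gripper command: -1 is shut, 1 is fully open, values between are in proportion, then the shift along the tool's x, y, z in mm, then the turn about the tool's z in rad. A call has 1 to 5 rows; each row is the pose to reach, as a shift and turn from the pose commanded when the call began, along the tool's axes at that moment; what a row does not reach only later rows make up. A row lasts 1/8 s, in which the tool goes at most 62.5 mm and 10.7 degrees, less where a joint would pass 70% of its speed; a pose out of reach is approached as far as the arm can. A call with a gripper value outside its range is refused whole. The fingers move at their own pace and stop on an object; "squeeze" is the grip in N (left out, the last holds). Time passes only in rows, so rows that repeat a pose let the fingers close. It gives the time, the measured TCP pose, the force, the opening and the grip force at its end, in the units of the state.
- status.read_state(): the state, without advancing time (a new reading comes with each control period).
- imaging.read_camera(name): name is "scene" or "top"; returns a dict with "img" (384x512x3 uint8, red, green, blue), "fx", "fy", "cx", "cy" (pixels), "rvec" (rotation vector, rad) and "tvec" (3), from world to camera coordinates, as OpenCV has them. Camera axes: x right, y down, z forward; pixel columns grow to the right and rows downward; lengths in m; the calibration is good to about 2 mm. A picture is of the moment at which its call begins. There is no depth.
- workorder.sign_off(): hands the job in; it is judged then, once.
The state is a dict: "time": time; "joint_pos": joint angles; "qd": joint speeds; "tau": joint torques, N m; "tool_pos": TCP position; "tool_rot": TCP orientation; "wrist_force": force on the tool from outside, world axes, zero at the start; "moment": the same for the moment, N m; "width": finger opening in m; "finger_force": force on a finger pad.
Only numpy, scipy, OpenCV 4.12 (cv2) and the standard library are available. Lean on these libraries where they do the work, as an engineer would, in place of code of your own. Each camera call takes 0.05 s, during which the arm holds its last target. There are 200 camera calls.

## Working session

There is one attempt and no reset: what is moved stays moved. The work goes in short steps, Python scripts to look and compute and a tool call to move; the robot and the scene stay as the last step left them, time stands still between calls to the robot, and variables do not carry over. Pictures are saved under pics/ and viewed, at most 10 in all, crops included, and the job is handed in when it is done.

Besides the shell and the picture viewer there is one more tool, called after ">>>" as name(argument=value, ...) on one line, values as JSON. play_rows: Moves the arm, as the interface text tells. Its arguments: {"type":"object","properties":{"increments":{"type":"array"},"squeeze":{"type":"number"}},"required":["increments"]}

```bash
mkdir -p pics; cat > h.py <<'E'
import numpy as np, cv2
from bench import status, imaging, workorder, arm
def cam(n):
    c=imaging.read_camera(n); c['R']=cv2.Rodrigues(np.array(c['rvec'],float))[0]; c['t']=np.array(c['tvec'],float); return c
def ray(c,u,v,z):
    d=c['R'].T@np.array([(u-c['cx'])/c['fx'],(v-c['cy'])/c['fy'],1]); o=-c['R'].T@c['t']
    return o+d*(z-o[2])/d[2]
def proj(c,p):
    q=c['R']@np.array(p)+c['t']; return c['fx']*q[0]/q[2]+c['cx'],c['fy']*q[1]/q[2]+c['cy']
E
python3 - <<'E'
from h import *
for n in('top','scene'):
    c=cam(n); cv2.imwrite(f'pics/{n}0.png',cv2.resize(c['img'][...,::-1],(800,600),interpolation=cv2.INTER_CUBIC))
    print(n,-c['R'].T@c['t'],c['fx'])
print(status.read_state())
E
```

```text
top [0.3304227  0.03463991 1.24912016] 355.7141811377242
scene [1.18267927 0.07111556 1.00777217] 420.15204133291866
{'time': 0.1, 'joint_pos': array([-1.22918894,  0.41181407, -0.01274359,  1.59697821,  0.00561125,
        1.13426872, -0.08220008]), 'qd': array([-0.00132907, -0.00147709, -0.000413  , -0.00208561, -0.00059083,
        0.00111454,  0.00096341]), 'tau': array([ 3.18635255e-03, -6.01829481e+01,  6.84611108e-01, -3.00089514e+01,
        1.40343443e-02,  6.45636785e-03,  2.36731842e-05]), 'tool_pos': array([0.24894677, 0.57306495, 0.40393313]), 'tool_rot': array([ 2.03444462e-01,  9.79086226e-01, -7.09680207e-04, -9.71416987e-05]), 'wrist_force': array([-0.29297779,  0.0050609 , -0.3247979 ]), 'moment': array([0.03384324, 0.00146576, 0.02527233]), 'finger_force': 0.0, 'width': 0.08554072997549719}
```

View pics/top0.png

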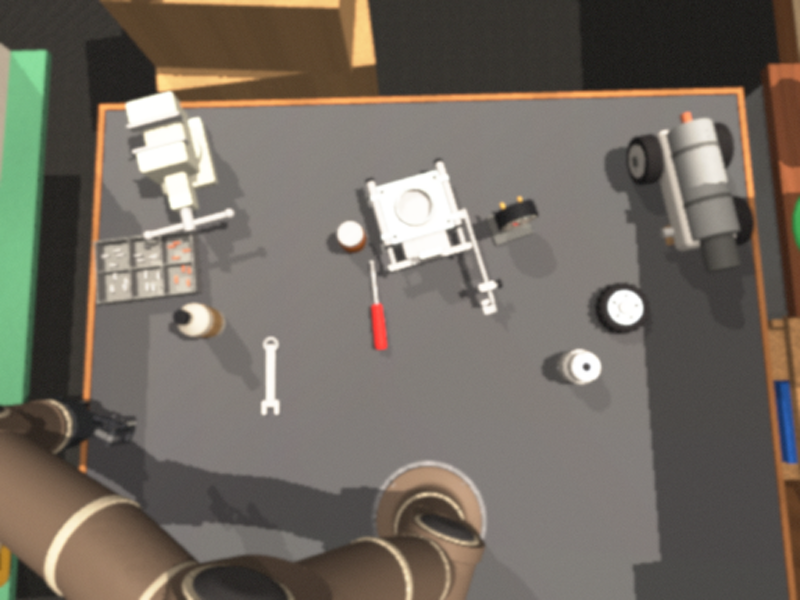

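View pics/scene0.png

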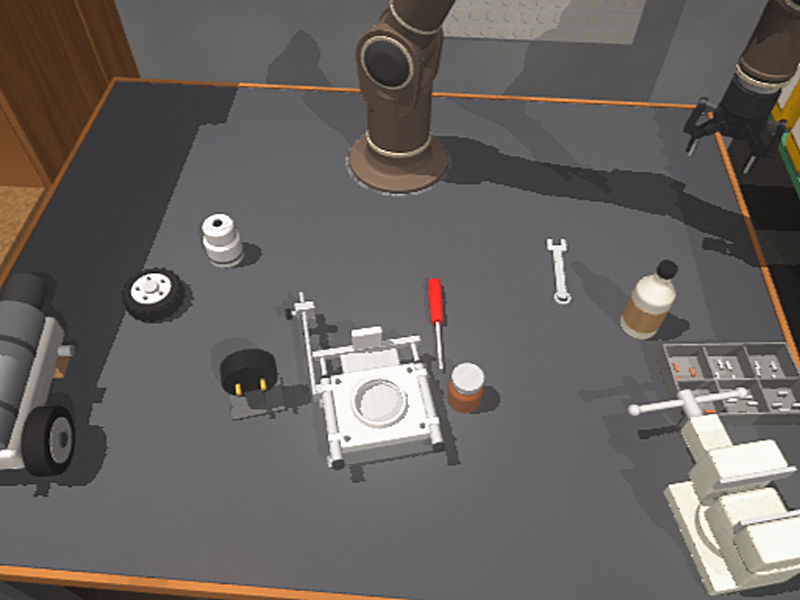

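The top view shows the inlet at about (413,208) on the 800 px scale, with its -x towards the image bottom. The rail with its stop is on the right at about (487,290), the screwdriver is left of the path, and the gauge is right of the rail. Next I take close crops for measuring.

```bash
python3 - <<'E'
from h import *
a=cam('top')['img'][95:205,225:335,::-1]; b=cam('scene')['img'][180:300,175:295,::-1]
a=cv2.convertScaleAbs(a,alpha=.85); 
a=cv2.resize(a,(600,600),interpolation=cv2.INTER_CUBIC); b=cv2.resize(b,(600,600),interpolation=cv2.INTER_CUBIC)
cv2.imwrite('pics/topc.png',a); cv2.imwrite('pics/scenec.png',b)
E
```

```text
(no output)
```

View pics/topc.png

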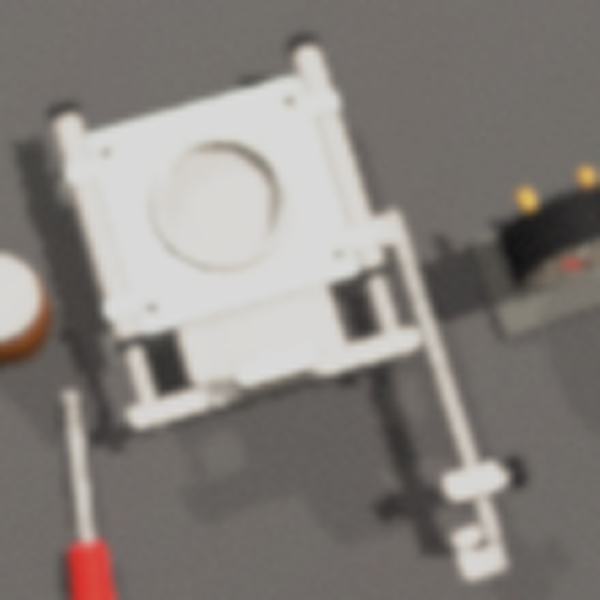

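View pics/scenec.png

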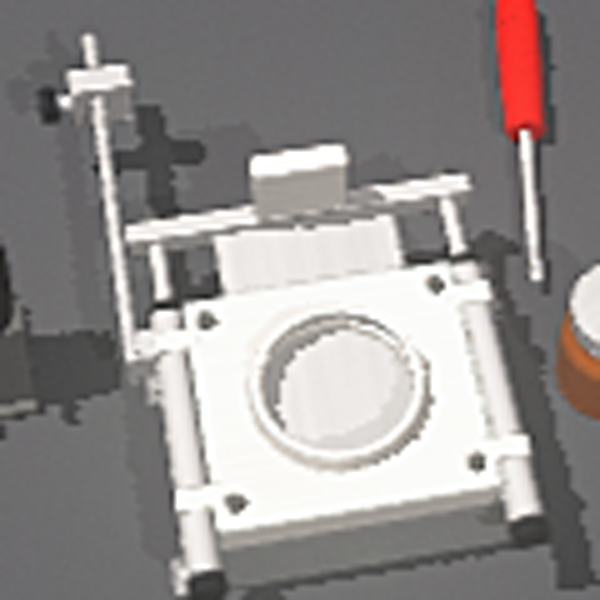

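The crops show four plate screws in each view. In the scene crop the pull's top is at about (298,160), the crossbar runs from (130,232) to (468,185), and the stop block is at about (100,85). I cast rays from the screws, collar, pull, crossbar and stop.

```bash
python3 - <<'E'
from h import *
T=cam('top');S=cam('scene')
t=lambda u,v,z: ray(T,225+(u+.5)*110/600-.5,95+(v+.5)*110/600-.5,z)
s=lambda u,v,z: ray(S,175+(u+.5)/5-.5,180+(v+.5)/5-.5,z)
f=np.round
yaws=[];os=[]
for n,g,P in(('S',s,[(207,319),(435,283),(236,502),(477,460)]),('T',t,[(345,254),(152,307),(291,100),(106,152)])):
    p=np.array([g(u,v,.068)[:2] for u,v in P]) # front -y, front +y, back -y, back +y
    x=p[2]+p[3]-p[0]-p[1]; y=p[1]+p[3]-p[0]-p[2]
    yx=np.arctan2(x[1],x[0]); yy=np.arctan2(-y[0],y[1])
    print(n,'centre',f(p.mean(0),4),'yaw',f([yx,yy],3),'dims',np.hypot(*x)/2,np.hypot(*y)/2); yaws+=[yx,yy]; os.append(p.mean(0))
print('collar',s(340,392,.080),t(217,206,.080))
o=np.mean(os,0);yaw=np.mean(yaws);c,si=np.cos(yaw),np.sin(yaw);R=np.array([[c,si],[-si,c]])
print('o',o,'yaw',yaw)
loc=lambda p:f(R@(p[:2]-o),4)
for n,g,u,v,z in[('pulltop near L',s,252,176,.111),('pulltop near R',s,347,163,.111),('far L',s,253,155,.111),('far R',s,343,147,.111),
 ('bar back -y',s,130,238,.066),('bar back +y',s,469,190,.066),('bar -y T front',t,420,350,.066),('bar +y T front',t,137,427,.066),
 ('stop near L',s,72,97,.077),('stop near R',s,131,85,.077),('stop far L',s,67,76,.077),('stop far R',s,130,67,.077),
 ('stopT upL',t,443,478,.077),('stopT upR',t,505,463,.077),('stopT loL',t,445,500,.077),('stopT loR',t,508,487,.077),('rail end T',t,505,572,.07)]: print(n,loc(g(u,v,z)))
P=o+R.T@np.array([-.115,0]);print('pull world',P)
E
```

```text
S centre [0.6707 0.0147] yaw [0.261 0.264] dims 0.10410170753672149 0.12010318930934157
T centre [0.6732 0.0149] yaw [0.281 0.254] dims 0.10443764880510455 0.12303322469624602
collar [0.67932606 0.01615413 0.08      ] [0.66775488 0.01916073 0.08      ]
o [0.67195837 0.01482628] yaw 0.26496757781716046
pulltop near L [-0.1081 -0.0258]
pulltop near R [-0.1071  0.0239]
far L [-0.1211 -0.0233]
far R [-0.1175  0.0237]
bar back -y [-0.1115 -0.0929]
bar back +y [-0.1083  0.0907]
bar -y T front [-0.1231 -0.0904]
bar +y T front [-0.1197  0.0914]
stop near L [-0.2021 -0.1134]
stop near R [-0.2043 -0.0804]
stop far L [-0.2171 -0.1146]
stop far R [-0.2169 -0.0795]
stopT upL [-0.2048 -0.0784]
stopT upR [-0.2067 -0.1173]
stopT loL [-0.2181 -0.0755]
stopT loR [-0.2213 -0.1145]
rail end T [-0.2699 -0.0983]
pull world [ 0.56097176 -0.01528969]
```

All points agree with the given sizes: yaw 0.265, pull at (0.561, -0.015), and travel about 82 mm. I start the approach with the fingers half open, because the gap behind the pull is only 43 mm.

>>> play_rows(increments=[[[0,-43,-35,0,0.15],[0,-86,-70,0,0.3],[0,-129,-105,0,0.45],[0,-172,-140,0,0.6],[0,-215,-175,0,0.75]]], squeeze=40)

```text
time: 0.92
tool_pos: [0.3771, 0.3254, 0.4049]
tool_rot: [0.55, 0.835, 0.0, 0.0]
wrist_force: [1.4, -0.0, 0.2]
width: 0.0429
finger_force: 0.0
```

```bash
cat >> h.py <<'E'
from scipy.spatial.transform import Rotation as Ro
YAW=.265
def togo(target):
    s=status.read_state(); R=Ro.from_quat(s['tool_rot']).as_matrix(); y=R[:,1]
    d=(np.arctan2(y[1],y[0])-YAW+np.pi/2)%np.pi-np.pi/2
    print('t',s['time'],'pos',np.round(s['tool_pos'],4),'shift mm',np.round(R.T@(np.array(target)-s['tool_pos'])*1e3,1),'turn',round(d,4),'z',np.round(R[:,2],3),'w',round(s['width'],4),'q',np.round(s['joint_pos'],2),'F',np.round(s['wrist_force'],1))
E
python3 -c "
from h import *
togo([.561,-.0153,.40])"
```

```text
t 0.925 pos [0.3771 0.3254 0.4049] shift mm [-385.6   34.4    4.8] turn 0.1411 z [ 0.     0.001 -1.   ] w 0.0429 q [-1.    0.19  0.22  1.91 -0.05  1.05 -0.35] F [ 1.4 -0.   0.2]
```

>>> play_rows(increments=[[[0,-55,5,0,0.03],[0,-110,10,0,0.06],[0,-165,15,0,0.09],[0,-220,20,0,0.12],[0,-275,24,0,0.143]]])

```text
time: 1.55
tool_pos: [0.509, 0.083, 0.405]
tool_rot: [0.606, 0.795, 0.0, 0.0]
wrist_force: [0.1, 0.2, -0.0]
width: 0.0429
finger_force: 0.0
```

```bash
python3 -c "
from h import *
togo([.561,-.0153,.40])"
```

```text
t 1.55 pos [0.509 0.083 0.405] shift mm [-108.6   24.2    5. ] turn 0.0025 z [ 0.001  0.    -1.   ] w 0.0429 q [-0.61  0.23  0.43  1.88 -0.11  1.05  0.12] F [ 0.1  0.2 -0. ]
```

>>> play_rows(increments=[[[0,-50,12,0,0.002],[0,-95,22,10,0.002],[0,-108,24,45,0.002],[0,-108,24,85,0.002],[0,-108,24,85,0.002]]])

```text
time: 2.17
tool_pos: [0.559, -0.0132, 0.3173]
tool_rot: [0.607, 0.795, -0.002, -0.002]
wrist_force: [0.1, 0.0, -0.6]
width: 0.0426
finger_force: 0.0
```

```bash
python3 - <<'E'
from h import *
togo([.561,-.0153,.247])
a=cam('top')['img'][110:200,230:340,::-1]; b=cam('scene')['img'][150:270,175:295,::-1]
cv2.imwrite('pics/c2.png',np.hstack([cv2.resize(a,(400,327),interpolation=cv2.INTER_CUBIC),cv2.resize(b,(400,400),interpolation=cv2.INTER_CUBIC)[:327]]))
E
```

```text
t 2.175 pos [ 0.559  -0.0132  0.3173] shift mm [-2.6  1.7 70.3] turn 0.0007 z [-0.006 -0.001 -1.   ] w 0.0426 q [-0.4   0.42  0.44  1.87 -0.22  0.91  0.41] F [ 0.1  0.  -0.6]
```

View pics/c2.png

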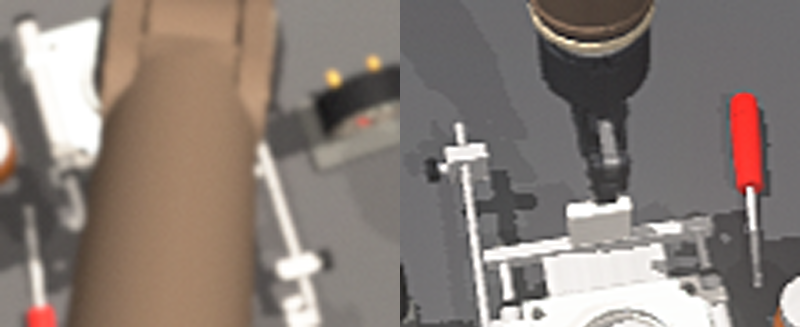

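The arm covers the pull in the top view. In the scene view the fingers, at about (607,190) in the composite, stand straight above the pull at (598,205) and are lined up with the slide. I descend.

>>> play_rows(increments=[[[0,-3,2,15,0],[0,-3,2,30,0],[0,-3,2,45,0],[0,-3,2,58,0],[0,-3,2,70,0]]])

```text
time: 2.9
tool_pos: [0.5627, -0.0156, 0.2486]
tool_rot: [0.607, 0.795, -0.0, -0.0]
wrist_force: [0.3, 0.2, 1.0]
width: 0.0425
finger_force: 0.0
```

>>> play_rows(increments=[[[0,0,0,0,0],[0,0,0,0,0]]])

```text
time: 3.15
tool_pos: [0.563, -0.0157, 0.2499]
tool_rot: [0.607, 0.795, 0.0, 0.0]
wrist_force: [0.3, -0.3, 0.5]
width: 0.0429
finger_force: 0.0
```

```bash
python3 - <<'E'
from h import *
togo([.561,-.0153,.247])
b=cam('scene')['img'][160:260,195:295,::-1]
cv2.imwrite('pics/c3.png',cv2.resize(b,(600,600),interpolation=cv2.INTER_CUBIC))
E
```

```text
t 3.15 pos [ 0.563  -0.0157  0.2499] shift mm [ 0.9 -1.8  2.9] turn 0.0008 z [ 0. -0. -1.] w 0.0429 q [-0.36  0.51  0.4   1.92 -0.28  0.77  0.47] F [ 0.3 -0.3  0.5]
```

View pics/c3.png

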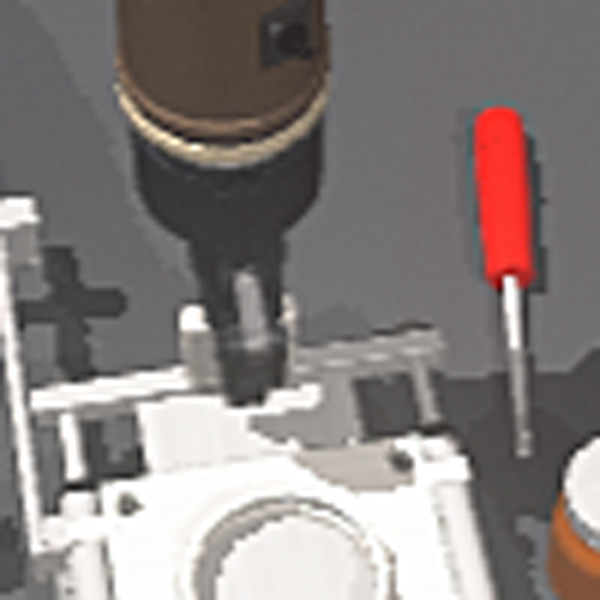

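The inner finger stands in the gap behind the pull, at about (245,390). I shift 2 mm outward and close.

>>> play_rows(increments=[[[0,0,-3,2,0],[-1,0,-3,2,0],[-1,0,-3,2,0],[-1,0,-3,2,0],[-1,0,-3,2,0]]], squeeze=40)

```text
time: 3.82
tool_pos: [0.5605, -0.0162, 0.2481]
tool_rot: [0.607, 0.795, 0.001, 0.001]
wrist_force: [3.4, 1.9, 2.0]
width: 0.0132
finger_force: 41.1
```

```bash
cat >> h.py <<'E'
O=np.array([.672,.0148]); U=np.array([np.cos(YAW),np.sin(YAW)])
def st():
    s=status.read_state(); print('t',s['time'],'s(mm out)',round(-1e3*(s['tool_pos'][:2]-O)@U,2),'pos',np.round(s['tool_pos'],4),'Fx_in',np.round(s['wrist_force'][:2]@U,2),'F',np.round(s['wrist_force'],2),'w',round(s['width'],4),'ff',round(s['finger_force'],1))
E
python3 -c "
from h import *
st()"
```

```text
t 3.825 s(mm out) 115.68 pos [ 0.5605 -0.0162  0.2481] Fx_in 3.8 F [3.42 1.88 1.99] w 0.0132 ff 41.1
```

>>> play_rows(increments=[[[-1,0,-6,0,0],[-1,0,-14,0,0],[-1,0,-22,0,0],[-1,0,-30,0,0],[-1,0,-36,0,0]]])

```text
time: 4.45
tool_pos: [0.5257, -0.0256, 0.2481]
tool_rot: [0.607, 0.795, 0.001, 0.001]
wrist_force: [6.7, 1.8, -1.1]
width: 0.0135
finger_force: 40.6
```

```bash
python3 -c "
from h import *
st()"
```

```text
t 4.45 s(mm out) 151.79 pos [ 0.5257 -0.0256  0.2481] Fx_in 6.93 F [ 6.71  1.76 -1.13] w 0.0135 ff 40.6
```

>>> play_rows(increments=[[[-1,0,-8,0,0],[-1,0,-16,0,0],[-1,0,-24,0,0],[-1,0,-30,0,0],[-1,0,-34,0,0]]])

```text
time: 5.08
tool_pos: [0.4935, -0.0342, 0.2481]
tool_rot: [0.607, 0.795, 0.001, 0.001]
wrist_force: [10.3, 3.5, -4.3]
width: 0.0133
finger_force: 40.1
```

```bash
python3 -c "
from h import *
st()"
```

```text
t 5.075 s(mm out) 185.15 pos [ 0.4935 -0.0342  0.2481] Fx_in 10.87 F [10.32  3.45 -4.26] w 0.0133 ff 40.1
```

>>> play_rows(increments=[[[-1,0,-2,0,0],[-1,0,-4,0,0],[-1,0,-6,0,0],[-1,0,-7,0,0],[-1,0,-7,0,0]]])

```text
time: 5.7
tool_pos: [0.487, -0.0359, 0.2481]
tool_rot: [0.607, 0.795, 0.001, 0.001]
wrist_force: [9.9, 3.5, -4.5]
width: 0.0137
finger_force: 40.2
```

```bash
python3 -c "
from h import *
st()"
```

```text
t 5.7 s(mm out) 191.86 pos [ 0.487  -0.0359  0.2481] Fx_in 10.5 F [ 9.94  3.47 -4.52] w 0.0137 ff 40.2
```

>>> play_rows(increments=[[[-1,0,-1,0,0],[-1,0,-1,0,0],[-1,0,-2,0,0],[-1,0,-2,0,0]]])

```text
time: 6.2
tool_pos: [0.4851, -0.0364, 0.2481]
tool_rot: [0.607, 0.795, 0.001, 0.002]
wrist_force: [10.6, 3.7, -5.0]
width: 0.0132
finger_force: 40.2
```

```bash
python3 -c "
from h import *
st()"
```

```text
t 6.2 s(mm out) 193.77 pos [ 0.4851 -0.0364  0.2481] Fx_in 11.19 F [10.61  3.65 -4.99] w 0.0132 ff 40.2
```

>>> play_rows(increments=[[[-1,0,-1,0,0],[-1,0,-1,0,0],[-1,0,-2,0,0],[-1,0,-2,0,0]]])

```text
time: 6.7
tool_pos: [0.4832, -0.037, 0.2481]
tool_rot: [0.607, 0.795, 0.001, 0.002]
wrist_force: [9.9, 3.6, -6.3]
width: 0.0132
finger_force: 40.1
```

```bash
python3 -c "
from h import *
st()"
```

```text
t 6.7 s(mm out) 195.74 pos [ 0.4832 -0.037   0.2481] Fx_in 10.48 F [ 9.87  3.64 -6.31] w 0.0132 ff 40.1
```

>>> play_rows(increments=[[[-1,0,-0.5,0,0],[-1,0,-1,0,0],[-1,0,-1,0,0]]])

```text
time: 7.08
tool_pos: [0.4823, -0.0371, 0.2481]
tool_rot: [0.607, 0.795, 0.002, 0.002]
wrist_force: [10.4, 3.8, -6.1]
width: 0.0136
finger_force: 40.1
```

```bash
python3 -c "
from h import *
st()"
```

```text
t 7.075 s(mm out) 196.65 pos [ 0.4823 -0.0371  0.2481] Fx_in 11.05 F [10.43  3.79 -6.08] w 0.0136 ff 40.1
```

>>> play_rows(increments=[[[-1,0,-0.5,0,0],[-1,0,-1,0,0],[-1,0,-1,0,0]]])

```text
time: 7.45
tool_pos: [0.4814, -0.0374, 0.2481]
tool_rot: [0.607, 0.795, 0.002, 0.002]
wrist_force: [11.2, 4.6, -5.2]
width: 0.0137
finger_force: 40.0
```

```bash
python3 -c "
from h import *
st()"
```

```text
t 7.45 s(mm out) 197.66 pos [ 0.4814 -0.0374  0.2481] Fx_in 11.98 F [11.17  4.61 -5.22] w 0.0137 ff 40.0
```

>>> play_rows(increments=[[[-1,0,-0.5,0,0],[-1,0,-1,0,0],[-1,0,-1,0,0]]])

```text
time: 7.82
tool_pos: [0.481, -0.0375, 0.2481]
tool_rot: [0.607, 0.795, 0.002, 0.002]
wrist_force: [14.9, 4.6, -9.6]
width: 0.0132
finger_force: 39.7
```

```bash
python3 -c "
from h import *
st()"
```

```text
t 7.825 s(mm out) 198.03 pos [ 0.481  -0.0375  0.2481] Fx_in 15.59 F [14.92  4.56 -9.59] w 0.0132 ff 39.7
```

The force jumped and the motion stalled at s≈198 mm, so the gate is at the stop. I add 0.5 mm and hold for over a second.

>>> play_rows(increments=[[[-1,0,-0.5,0,0],[-1,0,-0.5,0,0],[-1,0,-0.5,0,0],[-1,0,-0.5,0,0],[-1,0,-0.5,0,0]]])

```text
time: 8.45
tool_pos: [0.4809, -0.0375, 0.2481]
tool_rot: [0.607, 0.795, 0.002, 0.003]
wrist_force: [15.7, 5.1, -11.1]
width: 0.0132
finger_force: 39.6
```

```bash
python3 - <<'E'
from h import *
st()
a=cam('scene')['img'][170:260,175:295,::-1]
cv2.imwrite('pics/c4.png',cv2.resize(a,(800,600),interpolation=cv2.INTER_CUBIC))
E
```

```text
t 8.45 s(mm out) 198.17 pos [ 0.4809 -0.0375  0.2481] Fx_in 16.48 F [ 15.7    5.06 -11.09] w 0.0132 ff 39.6
```

>>> play_rows(increments=[[[-1,0,0,0,0],[-1,0,0,0,0],[-1,0,0,0,0],[-1,0,0,0,0],[-1,0,0,0,0]]])

```text
time: 9.12
tool_pos: [0.4809, -0.0374, 0.2481]
tool_rot: [0.607, 0.795, 0.002, 0.003]
wrist_force: [16.8, 4.7, -10.4]
width: 0.0134
finger_force: 39.6
```

```bash
python3 -c "
from h import *
st()"
```

```text
t 9.125 s(mm out) 198.16 pos [ 0.4809 -0.0374  0.2481] Fx_in 17.46 F [ 16.8    4.74 -10.36] w 0.0134 ff 39.6
```

View pics/c4.png

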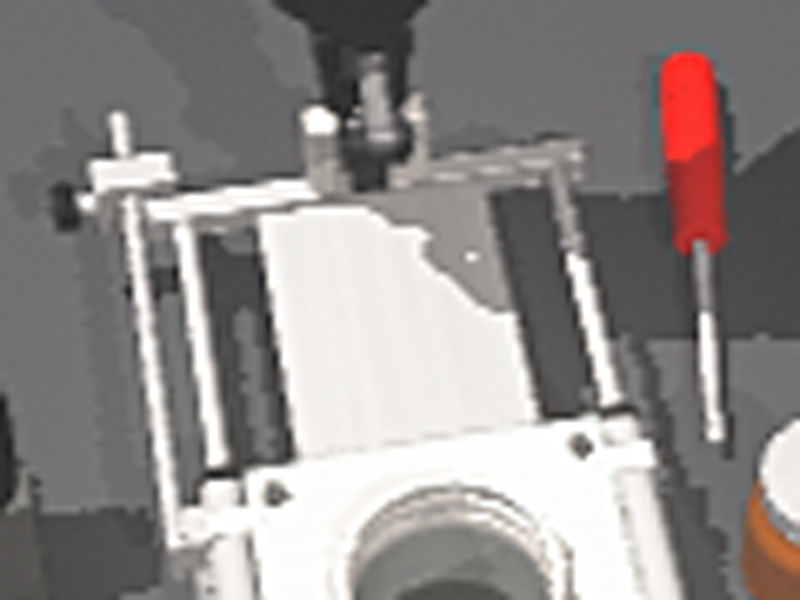

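The crossbar's left end, at about (165,205), now meets the stop block at (130,180), and it has been held there for over 1.2 s. I ease back by about half the travel, 41 mm, slowly.

>>> play_rows(increments=[[[-1,0,2,0,0],[-1,0,6,0,0],[-1,0,10,0,0],[-1,0,14,0,0],[-1,0,18,0,0]]])

```text
time: 9.75
tool_pos: [0.497, -0.0332, 0.2481]
tool_rot: [0.607, 0.795, 0.001, 0.001]
wrist_force: [8.0, 2.8, -2.8]
width: 0.0135
finger_force: 40.9
```

>>> play_rows(increments=[[[-1,0,4,0,0],[-1,0,8,0,0],[-1,0,12,0,0],[-1,0,16,0,0],[-1,0,20,0,0]]])

```text
time: 10.38
tool_pos: [0.516, -0.0282, 0.2481]
tool_rot: [0.607, 0.795, 0.001, 0.001]
wrist_force: [6.3, 2.4, -0.6]
width: 0.0134
finger_force: 41.2
```

>>> play_rows(increments=[[[-1,0,2,0,0],[-1,0,3,0,0],[-1,0,3,0,0],[-1,0,3,0,0]]])

```text
time: 10.88
tool_pos: [0.5189, -0.0274, 0.2481]
tool_rot: [0.607, 0.795, 0.001, 0.001]
wrist_force: [8.3, 2.6, -1.4]
width: 0.0135
finger_force: 41.0
```

```bash
python3 -c "
from h import *
st()"
```

```text
t 10.875 s(mm out) 158.83 pos [ 0.5189 -0.0274  0.2481] Fx_in 8.66 F [ 8.26  2.62 -1.37] w 0.0135 ff 41.0
```

>>> play_rows(increments=[[[-1,0,1,0,0],[-1,0,2,0,0],[-1,0,2,0,0],[-1,0,2,0,0],[-1,0,2,0,0]]])

```text
time: 11.5
tool_pos: [0.5207, -0.0269, 0.2481]
tool_rot: [0.607, 0.795, 0.001, 0.001]
wrist_force: [7.4, 2.0, -1.0]
width: 0.014
finger_force: 41.1
```

```bash
python3 - <<'E'
from h import *
st()
b=cam('scene')['img'][180:300,175:295,::-1]
cv2.imwrite('pics/c5.png',cv2.resize(b,(600,600),interpolation=cv2.INTER_CUBIC))
E
```

```text
t 11.5 s(mm out) 156.92 pos [ 0.5207 -0.0269  0.2481] Fx_in 7.64 F [ 7.38  1.99 -1.03] w 0.014 ff 41.1
```

View pics/c5.png

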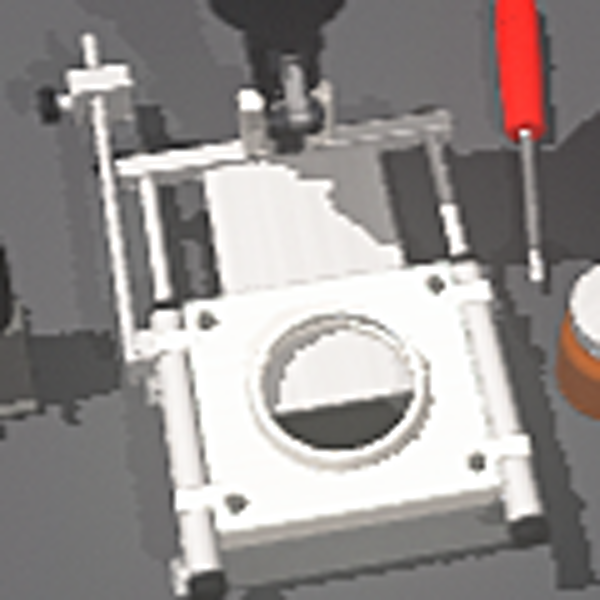

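The crossbar now stands about midway: its back edge is at about (119,174) on the left and (451,131) on the right, and nothing else has moved. I check this against the shut reading.

```bash
python3 - <<'E'
from h import *
S=cam('scene'); s=lambda u,v,z: ray(S,175+(u+.5)/5-.5,180+(v+.5)/5-.5,z)
for a,b in[((130,238),(119,174)),((469,190),(451,131))]:
    print('moved out mm',-1e3*(s(*b,.066)-s(*a,.066))[:2]@U)
st()
E
```

```text
moved out mm 42.15864393936161
moved out mm 40.19154251812324
t 11.6 s(mm out) 156.92 pos [ 0.5207 -0.0269  0.2481] Fx_in 6.96 F [ 6.61  2.2  -1.34] w 0.013 ff 41.1
```

The camera gives 41.2 mm on average, against a half travel of about 41.3 mm. The gate is steady and still held, so I hand the job in.

```bash
python3 -c "
from bench import workorder
print(workorder.sign_off())"
```

```text
the job is handed in; nothing more can be done
None
```

The gate was pulled to its limit stop (travel about 82.5 mm), kept there for over 1.2 s, then eased back; I handed the job in with it held steady at about 41 mm, half the travel, and no verdict was returned.

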